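# Light a bronze brooch with a raking torch

### The job

Set up raking light on the bronze brooch. First dim the examination lamp by bringing its lever to the first mark above off (the second mark from the near end); then draw the torch up out of its charging sleeve, turn it over so that it shines down on the middle of the brooch at a shallow slant of about 25 degrees to the desk, with the lens about 15 cm from the brooch, and finish still holding it there in the air, steady. Do not touch or shift the brooch, and leave the other things on the desk where they are.

Things in the scene. Friction and masses are not known exactly. Their poses are not given: they have to be found in the camera images.
- lamp: Grey examination lamp, fixed. Foot 170 (x) by 200 (y) by 45 mm high; origin at the centre of its underside, z up, x from the lever's off side to its full side. A dome (radius 40 mm about lever_hinge, 70 mm wide, top 75 mm high) holds the lever. The post stands at x = 50, y = 68 mm and leans back and left to a panel 110 by 260 mm, centred at x = 183, y = 115, z = 420 mm.
- dimmer_lever (a joint): Lever angle, rad: 0 = off, near stop, leaning 0.70 from vertical to the lamp's -x; grows as it swings to the lamp's +x, 1.40 = full. Five white marks beside the slot, longer = brighter, at 0, 0.35, 0.70, 1.05, 1.40: the first above off is 0.35; on the mark means within 0.11. Friction hinge, no detents: stays where left, moves at about 2 N at the knob.
- lever_hinge (a point): Point on the lever's hinge axis in the middle of its width, 35 mm above the desk; the axis runs along the lamp's y.
- lever_knob (a point): Centre of the lever's black ball knob, 25 mm in diameter, 80 mm from the hinge axis, on a stem 7 by 9 mm; it moves with the lever. It is best pushed, or caged loosely from above between fingers set across the hinge axis: pinched hard it must turn between the pads and slips a little.
- torch_stand: Black charging stand, fixed: plate 135 by 84 by 12 mm, from -72 to +63 mm in x; origin on the underside, z up. A sleeve (38 mm outside, bore 29 mm, 62 mm deep) rises in the stand's xz plane towards +x at 40 degrees above level; its closed lower end is at x = -45, z = 30 mm, 67 mm from its mouth.
- sleeve_mouth (a point): Centre of the sleeve's mouth, 73 mm above the desk.
- torch: Dark metal torch, 180 mm long, 0.09 to 0.18 kg, tail down in the sleeve at 40 degrees, lens end up. Origin: centre of the tail end; x along the torch to the lens (the beam goes along +x), y level, z upper side. Barrel 25 mm thick to x = 130, the first 62 mm in the sleeve; head 34 mm thick from 135 to 180. Grip the bare barrel, x = 66 to 128; balances near x = 100.
- torch_lens (a point): Centre of the torch's lens, at x = 180 mm on the torch.
- brooch: The find: green-brown bronze brooch 50 (x) by 179 (y) by 29 mm high, loose on the foam pad; origin at the middle of its underside, y along its length, z up. Aim the beam at this point (the torch's axis is to pass within 35 mm of it, measured along the torch's y and z).
- foam_pad: White foam pad 110 (x) by 220 (y) by 10 mm under the brooch, fixed; origin at the centre of its underside.
- mug: Spotted mug, 82 by 114 by 91 mm, bystander; origin at the centre of its underside.
- petri_dish: Open clear dish, 60 mm across, 12 mm high, bystander; origin at the centre of its underside.
- loupe: Folded hand lens, 33 by 41 by 14 mm, bystander; origin at the centre of its underside.
- sample_box: White flat box with clear cover, 52 by 80 by 22 mm, bystander; origin at the centre of its underside.
- vial: Small capped glass vial, 22 mm across, 56 mm high, bystander; origin at the centre of its underside.

How it is judged:
On the way, in this order (a step that is already met when the one before it is completed fails the run):
1. the dimmer lever rests on the first mark above off (value of joint dimmer_lever between 0.24 and 0.46 rad and velocity of joint dimmer_lever between -0.05 and 0.05 rad/s), for 0.3 s.
2. the torch is drawn out of its sleeve and held clear of the stand (contact force between the fingers and torch above 1 N and contact force between torch and torch_stand below 0.05 N and height (world z) of torch above 0.09 m), for 0.2 s.
3. the torch is turned lens down and aimed at the brooch (contact force between the fingers and torch above 1 N and contact force between torch and torch_stand below 0.05 N and angle between torch's own x axis and vertical between 1.815 and 2.2 rad and y of brooch in the frame of torch between -0.035 and 0.035 m and z of brooch in the frame of torch between -0.035 and 0.035 m and x of brooch in the frame of torch above 0.18 m and distance between torch_lens and brooch between 0.105 and 0.2 m and height (world z) of torch_lens above 0.035 m), for 0.3 s.
At the end, for the whole second after the job is handed in: Lever within 0.11 rad of 0.35; torch held still by the fingers alone, touching nothing else; beam 14 to 36 degrees below level, its axis within 35 mm of the brooch's origin along the torch's y and z, lens 105 to 200 mm from that origin and over 35 mm above the desk (all of step 3 and value of joint dimmer_lever between 0.24 and 0.46 rad and linear speed of torch below 0.03 m/s and angular speed of torch below 0.2 rad/s and contact force between torch and brooch below 0.05 N and contact force between torch and lamp below 0.05 N and contact force between torch and foam_pad below 0.05 N); the arm keeps its last pose, push and grip.
It fails at once if the brooch is touched by robot or torch, or shifted by 6 mm (distance of brooch from where it was at the start of the episode above 0.006 m or contact force between any of the arm, the fingers, torch and brooch above 0.5 N).
It fails at once if one of the other things on the desk is shifted by more than 15 mm (distance of any of mug, petri_dish, loupe, sample_box, vial from where it was at the start of the episode above 0.015 m).
It also fails if it takes over 59 s, if anything falls off the work surface, if the arm or the gripper's body presses on something with over 40 N, if the wrist force passes 120 N, or if a joint passes its speed limit or range.

### The arm

A 6-joint arm with a two-finger parallel gripper is mounted at the origin on a cart in front of the work surface, level with it; the furniture and walls round the work are solid. World frame = base frame: x ahead of the robot, y to its left, z up, the work surface at z = 0. Lengths are in m, angles in rad, forces in N, time in s.
With the tool pointing down it reaches from about 0.35 to 0.975 m from the base axis. Payload 4.9 kg.
Tool frame: the origin (TCP) lies at the very end of the fingers, on their centre line; the grasp point (between the pads) lies 19 mm behind it (ctrl.pinch_z is the distance from the TCP to the grasp point, in m); z points along the fingers, y is the direction in which the jaws open and shut (so a half turn about z gives the same grasp; the last joint's range is limited). The gripper opens to 85 mm and grips with 20 to 120 N. Pads are 22 mm wide; open, the fingers measure 114 mm over their backs; the gripper's body (76 mm by 85 mm) begins 54 mm behind the grasp point. The pads swing forward as they close: fully open they stand 13 mm farther back than shut.
Start: joints at [1.199, 0.053, 1.613, -0, 1.476, -0.119], TCP at [0.156, 0.605, 0.231] pointing down, gripper open.
Joint ranges: [-3.01, 3.01], [-1.01, 2.22], [0.06, 2.58], [-1.02, 4.17], [0.09, 2.62], [-3.14, 3.14]. Speed limits (rad/s): [2.57, 2.57, 3.14, 3.14, 3.14, 3.14].

### API

Orientations are given as a rotation vector (axis times angle).
In Python, from station import ctrl gives the robot as it stands.
- The arm moves only by the tool carry_out, never from a script. Its argument "series" is a list of rows, each a list of 7 numbers: the shift along the world's x, y, z each as a share of 0.025 m, from -1 to 1, then the turn, a rotation vector about the world's x, y, z each as a share of 0.1 rad, from -1 to 1, then the opening, from 0 (shut) to 1 (fully open). A call has 1 to 12 rows; each row shifts and turns the commanded pose from where the row before left it; what a row does not reach is not made up. A row lasts 1/10 s, in which the tool goes at most 50 mm and 8.59 degrees, less where a joint would pass 70% of its speed; a pose out of reach is approached as far as the arm can. A call with a number of a shift or a turn outside -1 to 1 is refused whole. A call with a gripper value outside its range is refused whole. The fingers move at their own pace and stop on an object; "grip_force" is the grip in N (left out, the last holds). Time passes only in rows, so rows that do not move let the fingers close. It gives the time, the measured TCP pose, the force and the opening at its end, in the units of the state.
- ctrl.get_obs(): the state, without advancing time (a new reading comes with each control period).
- ctrl.get_image(name): name is "scene" or "top"; returns a dict with "frame" (420x560x3 uint8, blue, green, red), "fx", "fy", "cx", "cy" (pixels), "R" (3x3) and "t" (3): a world point X has camera coordinates R X + t. Camera axes: x right, y down, z forward; pixel columns grow to the right and rows downward; lengths in m; the calibration is good to about 2 mm. A picture is of the moment at which its call begins. There is no depth.
- ctrl.finish_job(): hands the job in, once; it reports no verdict.
Trained networks look in a picture, given as the dict that the camera call returned (one of the last four; its "shot" number tells which), for a name from the list of things; names that differ only in an ending like _2 or _b are one class to them, and where a whole thing is asked for, a point or a joint stands for the part that bears it (a point fixed in the world has none). Each returns a list of dicts, best first, with "p" (0 to 1); they miss things now and then, are a little off and sometimes report something else, mostly with a low value. They report only what shows in the picture. A call takes as long as a camera call.
- ctrl.trace(picture, name): "mask" (420x560 bool, what is visible of it) and "rect" ([left, top, width, height] as shares, 0 to 1, of the picture: columns of its width, rows of its height, round what is visible of it).
- ctrl.mark_of(picture, name): "position" ([column, row] as shares, 0 to 1, of the picture: columns of its width, rows of its height: a listed point, or the origin of a listed thing).
The state is a dict: "t": time; "q": joint angles; "dq": joint speeds; "effort": joint torques, N m; "tool_pos": TCP position; "tool_rot": TCP orientation; "contact_force": force on the tool from outside, world axes, zero at the start; "wrist_torque": the same for the moment, N m; "opening": finger opening in m.
Only numpy, scipy, OpenCV 4.12 (cv2) and the standard library are available. Lean on these libraries where they do the work, as an engineer would, in place of code of your own. Each camera call takes 0.05 s, during which the arm holds its last target.

## Working session

There is one attempt and no reset: what is moved stays moved. The work goes in short steps, Python scripts to look and compute and a tool call to move; the robot and the scene stay as the last step left them, time stands still between calls to the robot, and variables do not carry over. Pictures are saved under pics/ and viewed, and the job is handed in when it is done.

Besides the shell and the picture viewer there is one more tool, called after "Emit:" as a command line: name --pt "numbers of a row" for each row, then --argument value for the rest. carry_out: Moves the arm, as the interface text tells. Shift numbers are shares of 0.025 m and turn numbers shares of 0.1 rad, none past 1 either way. Its arguments: {"type":"object","properties":{"series":{"type":"array"},"grip_force":{"type":"number"}},"required":["series"]}

```bash
ls; mkdir -p pics; cat > look.py <<'E'
from station import ctrl
import cv2, sys, numpy as np
def shot(n,tag):
    p=ctrl.get_image(n); cv2.imwrite(f'pics/{tag}.png',p['frame']); return p
E
python3 - <<'E'
from look import *
import pickle
print(ctrl.get_obs(), ctrl.pinch_z)
names=["lamp","dimmer_lever","lever_hinge","lever_knob","torch_stand","sleeve_mouth","torch","torch_lens","brooch","foam_pad","mug","petri_dish","loupe","sample_box","vial"]
P={}
for n in ["scene","top"]:
    p=shot(n,n+"0"); P[n]=p
    print(n,p['fx'],p['fy'],p['cx'],p['cy'],p['R'].round(3).tolist(),p['t'].round(3).tolist())
    for m in names:
        try:
            r=ctrl.mark_of(p,m)
            print(m,[(round(float(a['position'][0])*560,1),round(float(a['position'][1])*420,1),round(float(a['p']),2)) for a in r[:3]])
        except Exception as e: print(m,e)
pickle.dump(P,open('p0.pkl','wb'))
print(ctrl.get_obs()['t'])
E
```

```text
pics
{'t': 0.0, 'q': array([ 1.19899264e+00,  5.33386925e-02,  1.61430070e+00, -4.84672799e-06,
        1.47598787e+00, -1.19024904e-01]), 'dq': array([ 0.00228756, -0.00145667,  0.00154557, -0.00207319, -0.00180863,
        0.0003365 ]), 'effort': array([-6.19129441e-04, -3.93701613e+01, -3.70162153e+01, -2.19656081e-04,
        7.19216492e-03,  1.73900003e-05]), 'tool_pos': array([0.15609781, 0.60454994, 0.23007027]), 'tool_rot': array([-3.95945060e-01, -3.11604653e+00,  3.10155169e-03]), 'contact_force': array([ 0.00781361,  0.10747014, -0.50733954]), 'wrist_torque': array([-1.00049180e-02, -2.51212319e-02, -8.81254060e-05]), 'opening': 0.08490737278689046} 0.0187
scene 394.52869597776726 394.52869597776726 281.52548932388515 208.92488027752987 [[0.83, -0.558, 0.011], [-0.43, -0.651, -0.626], [0.357, 0.514, -0.78]] [-0.414, 0.302, 0.921]
lamp [(243.2, 171.7, 0.79)]
dimmer_lever it knows: brooch, foam_pad, lamp, lever_hinge, lever_knob, loupe, mug, petri_dish, sample_box, sleeve_mouth, torch, torch_lens, torch_stand, vial
lever_hinge [(240.4, 180.8, 0.82)]
lever_knob [(321.6, 236.0
[... 612 characters left out ...]
ever it knows: brooch, foam_pad, lamp, lever_hinge, lever_knob, loupe, mug, petri_dish, sample_box, sleeve_mouth, torch, torch_lens, torch_stand, vial
lever_hinge [(212.3, 217.3, 0.59)]
lever_knob [(209.7, 201.4, 0.63)]
torch_stand [(367.9, 220.7, 0.58)]
sleeve_mouth [(367.1, 215.0, 0.68), (210.7, 199.5, 0.34)]
torch [(383.7, 223.5, 0.7)]
torch_lens [(341.6, 203.9, 0.89)]
brooch [(297.8, 188.2, 0.87)]
foam_pad [(296.0, 182.3, 0.9), (301.9, 187.2, 0.4)]
mug [(164.3, 255.9, 0.55)]
petri_dish [(367.7, 166.1, 0.53), (216.1, 216.7, 0.15)]
loupe [(166.5, 254.9, 0.68), (251.6, 246.0, 0.61), (199.7, 208.1, 0.54)]
sample_box [(328.0, 248.5, 0.87)]
vial [(344.0, 154.8, 0.54), (371.1, 214.7, 0.41)]
1.5
```

View pics/scene0.png

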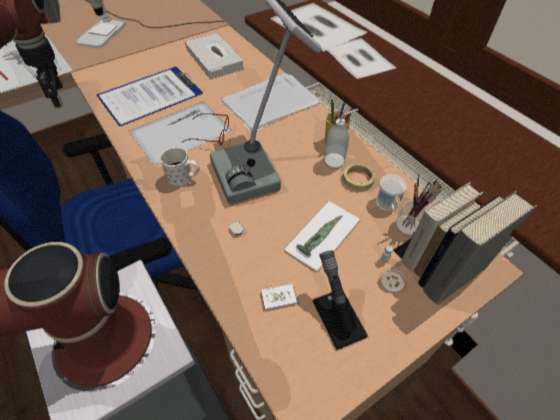

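View pics/top0.png

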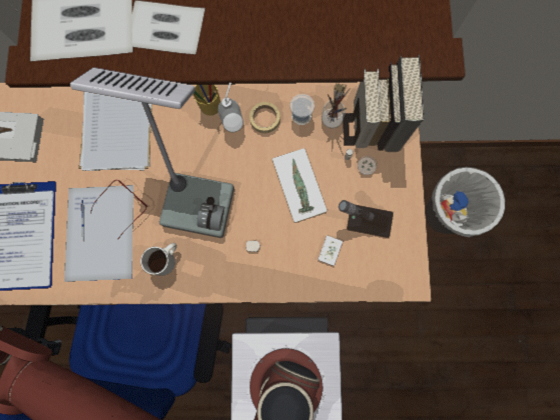

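```bash
python3 - <<'E'
import pickle,cv2
P=pickle.load(open('p0.pkl','rb'))
for n,(x,y,w,h,s) in {'scene':(200,130,220,230,3.4),'top':(150,130,260,150,3)}.items():
    f=P[n]['frame']
    c=cv2.resize(f[y:y+h,x:x+w],None,fx=2.6 if n=='scene' else 3,fy=2.6 if n=='scene' else 3,interpolation=cv2.INTER_CUBIC)
    cv2.imwrite(f'pics/{n}_z.png',c)
f=P['scene']['frame'][130:210,200:290]; cv2.imwrite('pics/lev_s.png',cv2.resize(f,None,fx=7,fy=7,interpolation=cv2.INTER_CUBIC))
f=P['top']['frame'][165:245,155:245]; cv2.imwrite('pics/lev_t.png',cv2.resize(f,None,fx=7,fy=7,interpolation=cv2.INTER_CUBIC))
E
```

```text
(no output)
```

View pics/scene_z.png

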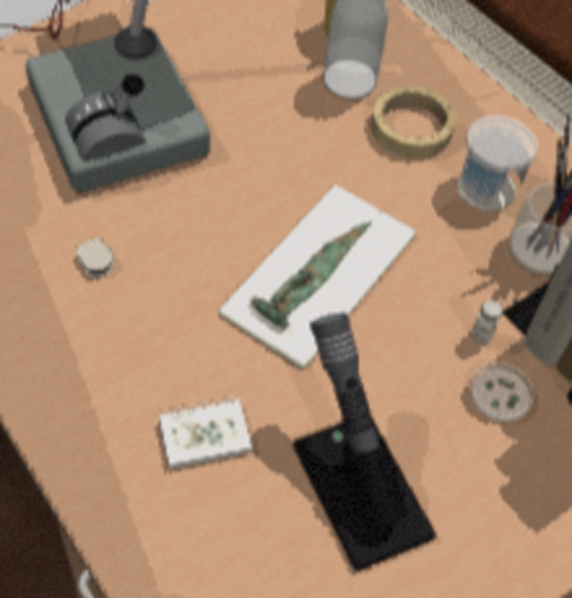

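View pics/top_z.png

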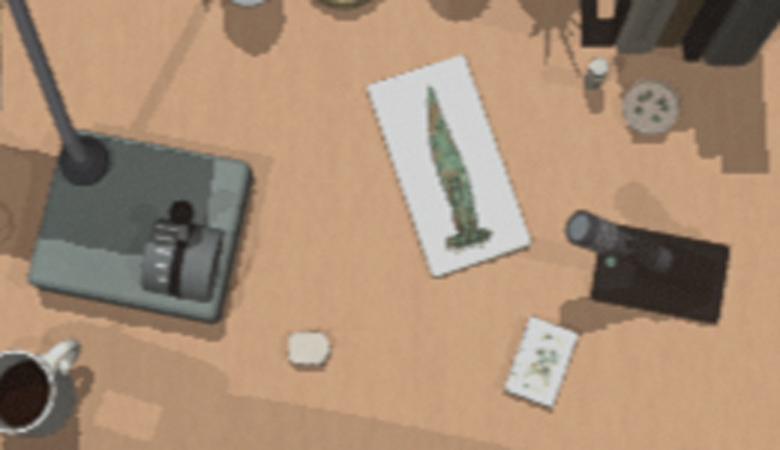

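View pics/lev_s.png

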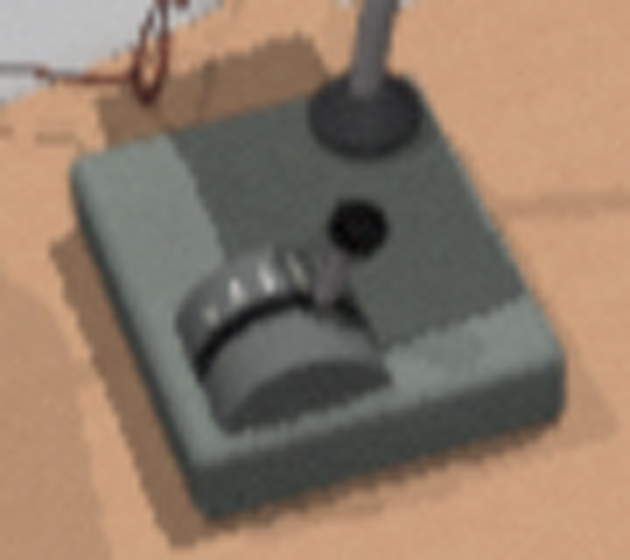

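View pics/lev_t.png

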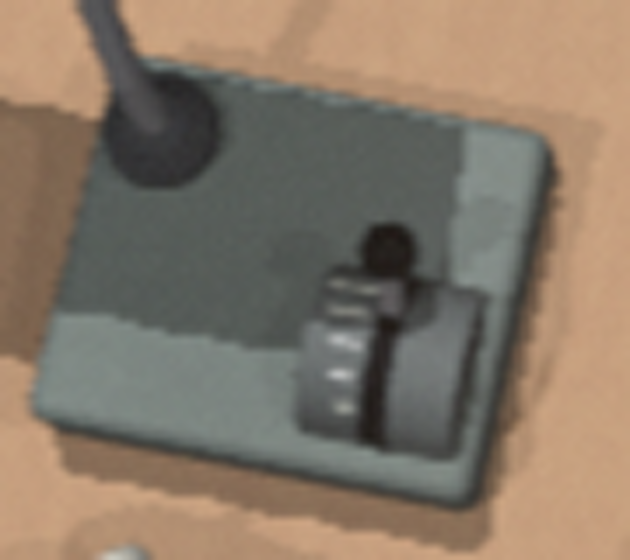

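```bash
cat > geo.py <<'E'
import numpy as np
def ray(p,u,v):
    d=np.array([(u-p['cx'])/p['fx'],(v-p['cy'])/p['fy'],1]); R=np.array(p['R']);t=np.array(p['t']).ravel()
    return -R.T@t, R.T@d/np.linalg.norm(d)
def tri(obs):
    A=np.zeros((3,3));b=np.zeros(3)
    for p,u,v in obs:
        c,d=ray(p,u,v);M=np.eye(3)-np.outer(d,d);A+=M;b+=M@c
    X=np.linalg.solve(A,b)
    r=[np.linalg.norm((np.eye(3)-np.outer(ray(*o)[1],ray(*o)[1]))@(X-ray(*o)[0])) for o in obs]
    return X,max(r)
def onz(p,u,v,z):
    c,d=ray(p,u,v); return c+d*(z-c[2])/d[2]
def proj(p,X):
    q=np.array(p['R'])@np.array(X)+np.array(p['t']).ravel(); return np.array([p['fx']*q[0]/q[2]+p['cx'],p['fy']*q[1]/q[2]+p['cy']])
E
python3 - <<'E'
import pickle; from geo import *
np.set_printoptions(precision=4,suppress=True)
P=pickle.load(open('p0.pkl','rb'));S=P['scene'];T=P['top']
def zs(x,y):return (S,200+x/2.6,130+y/2.6)
def zt(x,y):return (T,150+x/3,130+y/3)
def ls(x,y):return (S,200+x/7,130+y/7)
def lt(x,y):return (T,155+x/7,165+y/7)
print('knob',tri([ls(358,228),lt(388,248)]))
print('lens net',tri([(S,326.9,249.5),(T,341.6,203.9)]))
print('mouth net',tri([(S,339.4,301.8),(T,367.1,215.0)]))
print('hinge net',tri([(S,240.4,180.8),(T,212.3,217.3)]))
print('brooch net',tri([(S,320.7,232.9),(T,297.8,188.2)]), onz(S,320.7,232.9,.01),onz(T,297.8,188.2,.01))
print('stand',tri([(S,341.1,316.4),(T,367.9,220.7)]),onz(S,341.1,316.4,0),onz(T,367.9,220.7,0))
for nm,a in {'pad s':[zs(337,187),zs(413,235),zs(303,365),zs(222,313)],'pad t':[zt(463,56),zt(529,243),zt(437,276),zt(369,87)]}.items():
    c=np.array([onz(*o,.01) for o in a]); print(nm,c.tolist(),c.mean(0))
for nm,a in {'plate s':[zs(295,442),zs(375,418),zs(434,535),zs(355,567)],'plate t':[zt(600,225),zt(729,243),zt(718,322),zt(593,298)]}.items():
    c=np.array([onz(*o,.012) for o in a]); print(nm,c.round(3).tolist(),c.mean(0))
for nm,a in {'lamp s':[ls(80,160),ls(415,80),ls(560,330),ls(205,470)],'lamp t':[lt(100,65),lt(545,130),lt(475,500),lt(37,412)]}.items():
    c=np.array([onz(*o,.045) for o in a]); print(nm,c.round(3).tolist(),c.mean(0))
for n,z in [('mug',0),('loupe',0),('vial',0),('petri_dish',0),('sample_box',0)]:pass
print('mug',onz(T,164,256,.05),'loupe',onz(T,252,246,.007),'vial',onz(T,348.5,153.5,.05),'petri',onz(T,367.5,166,.01),'box',onz(T,330,250,.02))
E
```

```text
knob (array([0.5355, 0.2134, 0.1063]), np.float64(0.0001387341266975634))
lens net (array([ 0.5107, -0.1643,  0.1549]), np.float64(4.346044845995822e-05))
mouth net (array([ 0.4945, -0.2509,  0.0564]), np.float64(0.001385956440937553))
hinge net (array([0.4959, 0.2161, 0.0499]), np.float64(0.0006073529834324851))
brooch net (array([ 0.5943, -0.0471,  0.0153]), np.float64(0.0034196501268686204)) [ 0.6004 -0.0454  0.01  ] [ 0.5924 -0.0457  0.01  ]
stand (array([ 0.4909, -0.2646,  0.0018]), np.float64(0.0038188393800376247)) [ 0.4952 -0.2655  0.    ] [ 0.4877 -0.2631  0.    ]
pad s [[0.6913670832959198, 0.029601858126692138, 0.010000000000000009], [0.7186906118795903, -0.07100037901741135, 0.010000000000000009], [0.5184032512744516, -0.13448471111816318, 0.010000000000000009], [0.48539342729427937, -0.038648752541338705, 0.010000000000000009]] [ 0.6035 -0.0536  0.01  ]
pad t [[0.7225303640524199, -0.06873209986252157, 0.010000000000000009], [0.5181877377639464, -0.13348524726076894, 0.010000000000000009], [0.4845262264810046, -0.037327009292673595, 0.010000000000000009], [0.6894309325223561, 0.03203984910282731, 0.010000000000000009]] [ 0.6037 -0.0519  0.01  ]
plate s [[0.461, -0.198, 0.012], [0.54, -0.22, 0.012], [0.511, -0.339, 0.012], [0.433, -0.322, 0.012]] [ 0.4863 -0.2698  0.012 ]
plate t [[0.536, -0.208, 0.012], [0.515, -0.34, 0.012], [0.433, -0.324, 0.012], [0.459, -0.197, 0.012]] [ 0.486  -0.2674  0.012 ]
lamp s [[0.483, 0.375, 0.045], [0.638, 0.337, 0.045], [0.606, 0.168, 0.045], [0.44, 0.182, 0.045]] [0.5414 0.2655 0.045 ]
lamp t [[0.634, 0.354, 0.045], [0.601, 0.155, 0.045], [0.437, 0.184, 0.045], [0.478, 0.376, 0.045]] [0.5375 0.2672 0.045 ]
mug [0.3794 0.3588 0.05  ] loupe [0.4115 0.0986 0.007 ] vial [ 0.6915 -0.2038  0.05  ] petri [ 0.6621 -0.2681  0.01  ] box [ 0.3953 -0.1404  0.02  ]
```

Emit:
carry_out --pt "1 -1 0 0 0 -0.95 0.55" --pt "1 -1 0 0 0 -0.95 0.55" --pt "1 -1 0 0 0 -0.95 0.55" --pt "1 -1 0 0 0 -0.95 0.55" --pt "1 -1 0 0 0 -0.95 0.55" --pt "1 -1 0 0 0 -0.95 0.55" --pt "1 -1 0 0 0 -0.95 0.55" --pt "1 -1 0 0 0 -0.95 0.55" --grip_force 40

```text
t: 2.3
tool_pos: [0.3572, 0.404, 0.2315]
tool_rot: [1.529, 2.744, 0.001]
contact_force: [0.5, -0.1, -0.8]
opening: 0.0467
```

Emit:
carry_out --pt "0.9 -0.95 0 0 0 -0.91 0.55" --pt "0.9 -0.95 0 0 0 -0.91 0.55" --pt "0.9 -0.95 0 0 0 -0.91 0.55" --pt "0.9 -0.95 0 0 0 -0.91 0.55" --pt "0.9 -0.95 0 0 0 -0.91 0.55" --pt "0.9 -0.95 0 0 0 -0.91 0.55" --pt "0.9 -0.95 0 0 0 -0.91 0.55" --pt "0.85 -0.97 0 0 0 -0.91 0.55" --pt "0 0 -0.5 0 0 0 0.55" --pt "0 0 0 0 0 0 0.55"

```text
t: 3.3
tool_pos: [0.5341, 0.214, 0.2165]
tool_rot: [-2.401, -2.023, 0.005]
contact_force: [-0.1, -0.4, -0.5]
opening: 0.0466
```

```bash
python3 - <<'E'
from look import *; from geo import *
o=ctrl.get_obs(); print(o['q'].round(3),o['tool_pos'].round(4),o['tool_rot'].round(3),o['opening'])
S=shot('scene','s1');T=shot('top','t1')
R=cv2.Rodrigues(np.array(o['tool_rot']))[0]; print(R.round(3))
for p,n,(x,y) in ((S,'s1z',(190,100)),(T,'t1z',(150,140))):
    print(n,proj(p,o['tool_pos']))
    cv2.imwrite(f'pics/{n}.png',cv2.resize(p['frame'][y:y+110,x:x+110],None,fx=5,fy=5,interpolation=cv2.INTER_CUBIC))
E
```

```text
[ 0.252 -0.053  1.743  0.     1.455  0.422] [0.5341 0.214  0.2165] [-2.401 -2.023  0.005] 0.046633753966302594
[[ 0.17   0.985 -0.004]
 [ 0.985 -0.17  -0.001]
 [-0.001 -0.004 -1.   ]]
s1z [248.59438562 132.98886323]
t1z [203.32717061 192.47130613]
```

View pics/s1z.png

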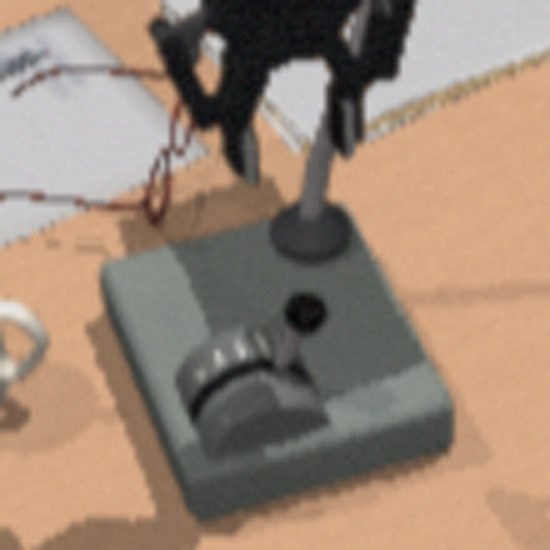

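View pics/t1z.png

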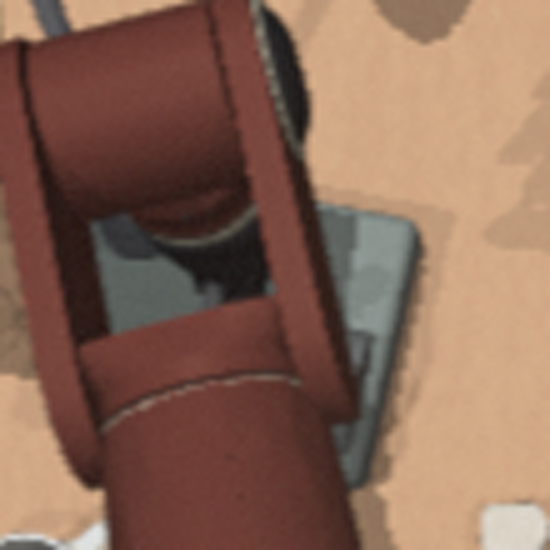

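Emit:
carry_out --pt "0 0 -1 0 0 0 0.55" --pt "0 0 -1 0 0 0 0.55" --pt "0 0 -1 0 0 0 0.55" --pt "0 0 -0.8 0 0 0 0.55" --pt "0 0 -0.8 0 0 0 0.55" --pt "0 0 -0.6 0 0 0 0.55" --pt "0 0 0 0 0 0 0.55"

```text
t: 4.1
tool_pos: [0.5329, 0.2149, 0.0864]
tool_rot: [-2.399, -2.025, 0.006]
contact_force: [-0.9, -0.5, -0.1]
opening: 0.0468
```

```bash
python3 - <<'E'
from look import *; from geo import *
o=ctrl.get_obs(); print(o['tool_pos'].round(4),o['contact_force'].round(2))
S=shot('scene','s2')
for p,n,(x,y) in ((S,'s2z',(190,100)),):
    print(n,proj(p,o['tool_pos']))
    cv2.imwrite(f'pics/{n}.png',cv2.resize(p['frame'][y:y+110,x:x+110],None,fx=5,fy=5,interpolation=cv2.INTER_CUBIC))
E
```

```text
[0.5329 0.2149 0.0864] [-0.94 -0.46 -0.09]
s2z [250.47872109 167.47264322]
```

View pics/s2z.png

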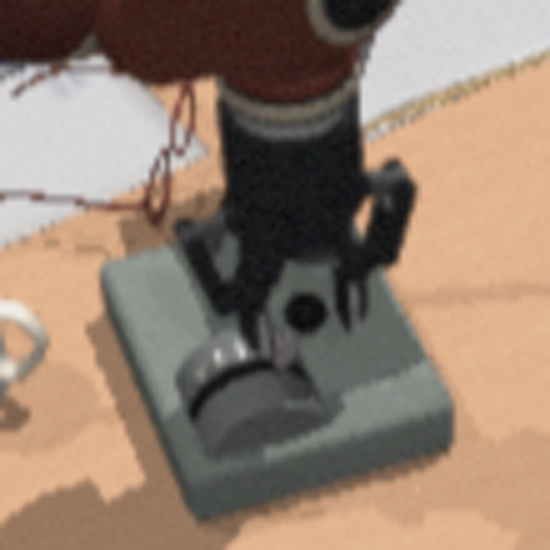

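Emit:
carry_out --pt "-0.43 0.076 0 0 0 0 0.55" --pt "-0.43 0.076 0 0 0 0 0.55" --pt "-0.43 0.076 0 0 0 0 0.55" --pt "-0.43 0.076 0 0 0 0 0.55" --pt "-0.43 0.076 0 0 0 0 0.55" --pt "-0.43 0.076 0 0 0 0 0.55" --pt "0 0 0 0 0 0 0.55"

```text
t: 4.85
tool_pos: [0.4681, 0.2262, 0.0879]
tool_rot: [-2.4, -2.025, 0.004]
contact_force: [0.1, -0.7, 0.8]
opening: 0.0469
```

```bash
python3 - <<'E'
from look import *; from geo import *
o=ctrl.get_obs(); print(o['tool_pos'].round(4),o['contact_force'].round(2),o['opening'])
S=shot('scene','s3')
h=np.array([.498,.2185,.035]);lx=np.array([.985,-.174,0])
for a in (0,.24,.35,.46,.7): print(a,proj(S,h+.08*(np.sin(a-.7)*lx+np.array([0,0,np.cos(a-.7)]))))
print([ (r['position'][0]*560,r['position'][1]*420,r['p']) for r in ctrl.mark_of(S,'lever_knob')])
for p,n,(x,y) in ((S,'s3z',(190,100)),):
    cv2.imwrite(f'pics/{n}.png',cv2.resize(p['frame'][y:y+110,x:x+110],None,fx=5,fy=5,interpolation=cv2.INTER_CUBIC))
E
```

```text
[0.4681 0.2262 0.0879] [ 0.13 -0.73  0.84] 0.04688748809352352
0 [222.19487467 174.22177799]
0.24 [227.19173701 170.02984336]
0.35 [229.78550298 168.36003711]
0.46 [232.52033741 166.88283653]
0.7 [238.78640546 164.42433094]
[(230.72, 166.992, 0.64)]
```

View pics/s3z.png

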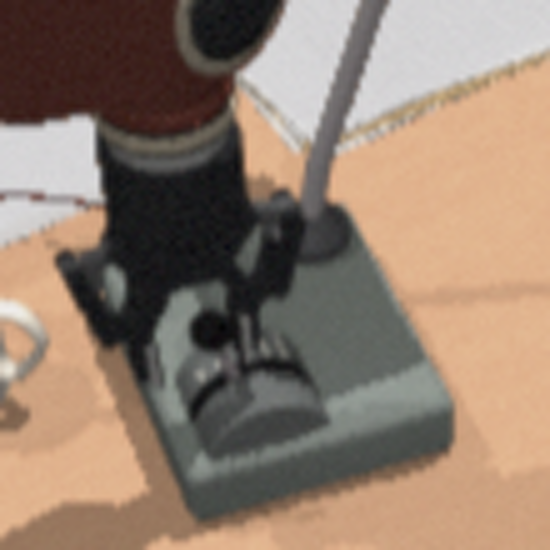

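Emit:
carry_out --pt "-0.12 0.02 0 0 0 0 0.55" --pt "-0.12 0.02 0 0 0 0 0.55" --pt "0 0 0 0 0 0 0.55" --pt "0.15 -0.03 0 0 0 0 0.55" --pt "0 0 0 0 0 0 0.55" --pt "0 0 0.5 0 0 0 0.55" --pt "0 0 1 0 0 0 0.55" --pt "0 0 1 0 0 0 0.55" --pt "0 0 1 0 0 0 0.55" --pt "0 0 1 0 0 0 0.55" --pt "-0.3 -1 0.5 0 0 0 0.8" --pt "-0.3 -1 0 0 0 0 1"

```text
t: 6.15
tool_pos: [0.4547, 0.1764, 0.2181]
tool_rot: [2.398, 2.025, 0.008]
contact_force: [0.0, 0.1, 0.8]
opening: 0.0742
```

```bash
python3 - <<'E'
from look import *; from geo import *
o=ctrl.get_obs(); print(o['tool_pos'].round(4),o['contact_force'].round(2),o['opening'])
S=shot('scene','s4')
print([ (r['position'][0]*560,r['position'][1]*420,r['p']) for r in ctrl.mark_of(S,'lever_knob')])
print([ (r['position'][0]*560,r['position'][1]*420,r['p']) for r in ctrl.mark_of(S,'lever_hinge')])
for p,n,(x,y) in ((S,'s4z',(200,130)),):
    cv2.imwrite(f'pics/{n}.png',cv2.resize(p['frame'][y:y+80,x:x+90],None,fx=7,fy=7,interpolation=cv2.INTER_CUBIC))
E
```

```text
[0.4547 0.1764 0.2181] [0.   0.12 0.78] 0.07423648685740304
[(340.928, 315.882, 0.37), (276.08, 296.31, 0.31)]
[(240.68800000000002, 178.07999999999998, 0.9), (278.6, 295.80600000000004, 0.27)]
```

View pics/s4z.png

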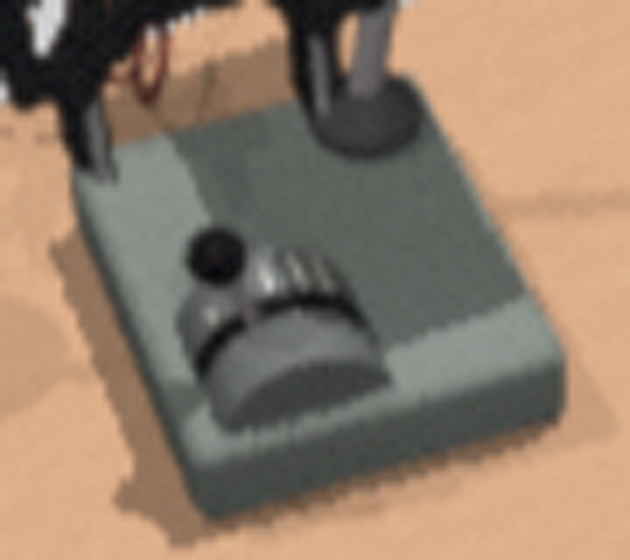

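```bash
python3 - <<'E'
import pickle,cv2; from geo import *
P=pickle.load(open('p0.pkl','rb'));S=P['scene'];T=P['top']
yaw=np.deg2rad(79.7);h=np.array([np.cos(yaw),np.sin(yaw),0]);s=np.array([-np.sin(yaw),np.cos(yaw),0])
o=np.array([.4868,-.2642,0]);z=np.array([0,0,1.])
a=np.deg2rad(40);d=np.cos(a)*h+np.sin(a)*z;n=-np.sin(a)*h+np.cos(a)*z
tail=o-.0412*h+.0332*z
for p,nm,(x0,y0,w,hh) in ((S,'so',(300,230,90,120)),(T,'to',(325,185,80,60))):
    k=7 if nm=='to' else 5
    f=cv2.resize(p['frame'][y0:y0+hh,x0:x0+w],None,fx=k,fy=k,interpolation=cv2.INTER_CUBIC)
    q=lambda X:tuple(int(v) for v in ((proj(p,X)-[x0,y0]+.5)*k))
    for xa,r in ((66,12.5),(128,12.5),(135,17),(180,17),(62,19)):
        c=tail+xa/1000*d
        pts=np.array([q(c+r/1000*(np.cos(t)*s+np.sin(t)*n)) for t in np.linspace(0,6.28,30)])
        cv2.polylines(f,[pts],False,(0,255,255),1)
    cv2.line(f,q(tail),q(tail+.18*d),(0,0,255),1)
    pl=[o+h*x+s*y+.012*z for x,y in ((-.072,-.042),(.063,-.042),(.063,.042),(-.072,.042),(-.072,-.042))]
    cv2.polylines(f,[np.array([q(X) for X in pl])],False,(0,255,0),1)
    cv2.imwrite(f'pics/{nm}.png',f)
E
```

```text
(no output)
```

View pics/so.png

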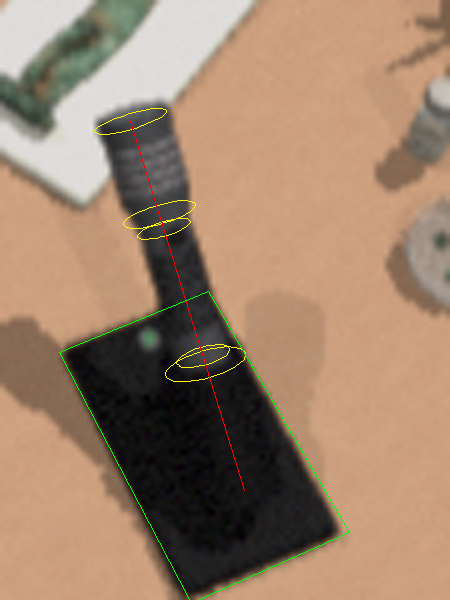

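View pics/to.png

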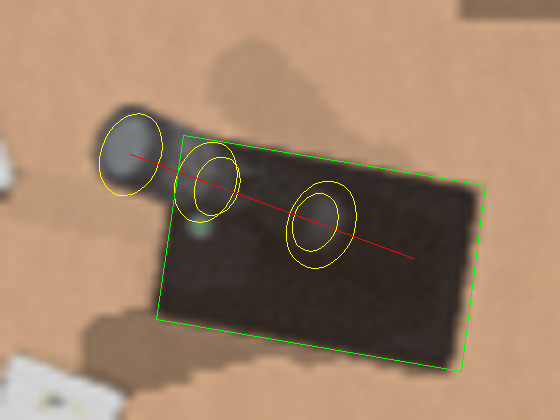

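```bash
python3 - <<'E'
import pickle,cv2; import numpy as np
P=pickle.load(open('p0.pkl','rb'))
out=[]
for nm,(x0,y0,w,h) in (('scene',(310,235,65,110)),('top',(325,185,80,60))):
    f=P[nm]['frame'][y0:y0+h,x0:x0+w]; f=cv2.resize(f,None,fx=7 if nm=='top' else 5.4,fy=7 if nm=='top' else 5.4,interpolation=cv2.INTER_CUBIC).astype(float)
    f=255*(np.clip(f,0,130)/130)**.5
    cv2.imwrite(f'pics/{nm}_g.png',f)
E
```

```text
[ WARN:0@0.045] global loadsave.cpp:1063 imwrite_ Unsupported depth image for selected encoder is fallbacked to CV_8U.
```

View pics/scene_g.png

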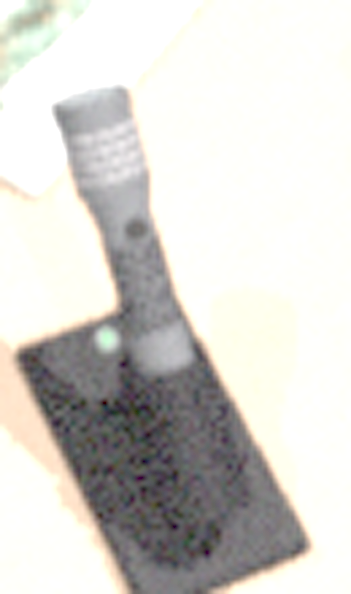

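View pics/top_g.png

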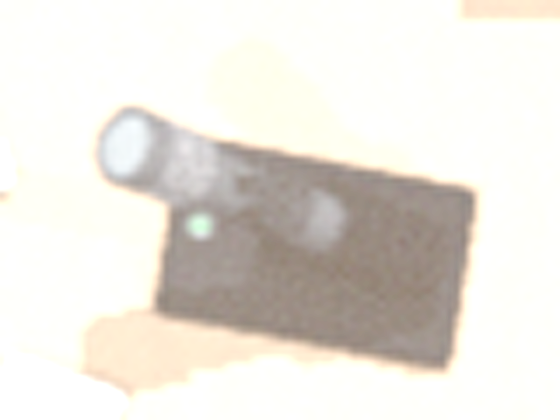

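```bash
python3 - <<'E'
import pickle,cv2; from geo import *
from scipy.optimize import least_squares
np.set_printoptions(precision=4,suppress=True)
P=pickle.load(open('p0.pkl','rb'));S=P['scene'];T=P['top']
sg=lambda x,y:(310-.5+x/5.4,235-.5+y/5.4)
tg=lambda x,y:(325-.5+x/7,185-.5+y/7)
print('lens',tri([(S,*sg(93,99)),(T,*tg(125,146))]))
def mod(v):
    h=np.array([np.cos(v[2]),np.sin(v[2]),0]);s=np.array([-h[1],h[0],0]);o=np.array([v[0],v[1],0]);z=np.array([0,0,1])
    C=lambda x,y:o+h*x+s*y+.012*z
    a=np.deg2rad(40)
    L=o+h*(-.0412+.18*np.cos(a))+z*(.0332+.18*np.sin(a))
    return C,L
def res(v):
    C,L=mod(v);r=[]
    for p,X,u in ((T,C(-.072,-.042),tg(475,187)),(T,C(-.072,.042),tg(447,368)),(T,C(.063,.042),tg(155,311)),
      (S,C(.063,.042),sg(17,354)),(S,C(-.072,-.042),sg(310,547)),
      (S,L,sg(93,99)),(T,L,tg(125,146))): r+=list(proj(p,X)-u)
    return np.array(r)
q=least_squares(res,[.487,-.264,1.39]);print(q.x,np.rad2deg(q.x[2]),q.fun.reshape(-1,2))
C,L=mod(q.x);print('lens mod',L)
# brooch
zt=lambda x,y:(150+x/3,130+y/3)
A=onz(T,*zt(431,90),.02);B=onz(T,*zt(469,243),.02);print('brooch',(A+B)/2,np.linalg.norm(A-B))
zs=lambda x,y:(200+x/2.6,130+y/2.6)
A=onz(S,*zs(369,223),.02);B=onz(S,*zs(270,313),.02);print('brooch',(A+B)/2,np.linalg.norm(A-B))
E
```

```text
lens (array([ 0.5085, -0.1674,  0.1467]), np.float64(0.0003478953675621414))
[ 0.4876 -0.2621  1.3623] 78.05153533859409 [[ 1.048   0.2755]
 [ 0.8783  0.7707]
 [-0.8159  0.3813]
 [-1.0336 -1.6206]
 [ 1.7013  0.0043]
 [-0.3073 -0.2678]
 [ 0.1985  0.0254]]
lens mod [ 0.5076 -0.1675  0.1489]
brooch [ 0.5996 -0.0523  0.02  ] 0.1691346367796845
brooch [ 0.6027 -0.0538  0.02  ] 0.16363662921414626
```

Emit:
carry_out --pt "0.07 -1 0.1 0.38 -0.08 -0.02 1" --pt "0.07 -1 0.1 0.38 -0.08 -0.02 1" --pt "0.07 -1 0.1 0.38 -0.08 -0.02 1" --pt "0.07 -1 0.1 0.38 -0.08 -0.02 1" --pt "0.07 -1 0.1 0.38 -0.08 -0.02 1" --pt "0.07 -1 0.1 0.38 -0.08 -0.02 1" --pt "0.07 -1 0.1 0.38 -0.08 -0.02 1" --pt "0.07 -1 0.1 0.38 -0.08 -0.02 1" --pt "0.07 -1 0.1 0.38 -0.08 -0.02 1" --pt "0.07 -1 0.1 0.38 -0.08 -0.02 1" --pt "0.07 -1 0.1 0.38 -0.08 -0.02 1" --pt "0.07 -1 0.1 0.38 -0.08 -0.02 1"

```text
t: 7.5
tool_pos: [0.4748, -0.1245, 0.2442]
tool_rot: [-2.167, -1.783, -0.527]
contact_force: [-0.1, -0.1, -0.6]
opening: 0.0855
```

```bash
python3 - <<'E'
from look import *; from geo import *
import pickle
o=ctrl.get_obs(); print(o['q'].round(3),o['tool_pos'].round(4),o['contact_force'].round(2),o['opening'])
print(cv2.Rodrigues(np.array(o['tool_rot']))[0].round(3))
S=shot('scene','s5');T=shot('top','t5');pickle.dump({'scene':S,'top':T},open('p5.pkl','wb'))
for p,n,(x,y) in ((S,'s5z',(200,130)),(T,'t5z',(155,165))):
    cv2.imwrite(f'pics/{n}.png',cv2.resize(p['frame'][y:y+80,x:x+90],None,fx=7,fy=7,interpolation=cv2.INTER_CUBIC))
E
```

```text
[-0.651 -0.213  1.892  0.424  1.662 -0.461] [ 0.4748 -0.1245  0.2442] [-0.13 -0.14 -0.57] 0.08550945599792129
[[ 0.169  0.981  0.098]
 [ 0.876 -0.195  0.44 ]
 [ 0.451  0.012 -0.893]]
```

View pics/s5z.png

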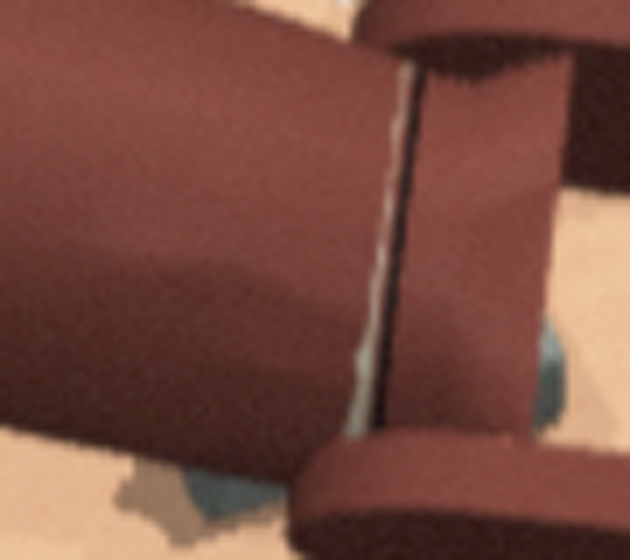

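View pics/t5z.png

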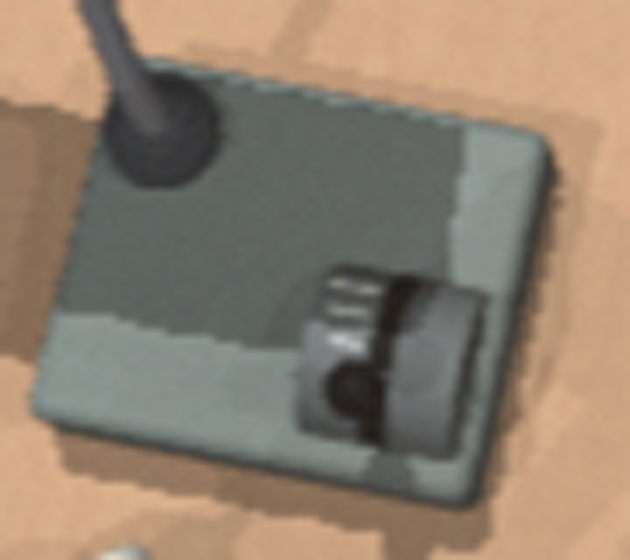

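```bash
python3 - <<'E'
import pickle; from geo import *
from scipy.optimize import least_squares
np.set_printoptions(precision=4,suppress=True)
P=pickle.load(open('p0.pkl','rb'));S=P['scene'];T=P['top']
ls=lambda x,y:(S,199.5+x/7,129.5+y/7)
lt=lambda x,y:(T,154.5+x/7,164.5+y/7)
K0=[ls(358,228),lt(388,248)];K1=[ls(216,254),lt(353,385)]
print(tri(K0),tri(K1),np.linalg.norm(tri(K0)[0]-tri(K1)[0]))
lx=np.array([.985,-.174,0])
def res(v):
    h=np.array([v[0],v[1],.035]);r=[]
    for a,K in ((v[2],K0),(v[3],K1)):
        X=h+.08*(np.sin(a-.7)*lx+np.array([0,0,np.cos(a-.7)]))
        for o in K: r+=list(proj(o[0],X)-o[1:])
    return r
q=least_squares(res,[.498,.218,1.1,.35]);print(q.x,q.fun)
# marks: scene & top pixel predictions for h
h=np.array([q.x[0],q.x[1],.035]);ly=np.array([.174,.985,0])
for a in (0,.35,.7,1.05,1.4):
  for off in (.012,):
    X=h+.04*(np.sin(a-.7)*lx+np.array([0,0,np.cos(a-.7)]))+off*ly
    ps=proj(S,X);pt=proj(T,X);print(a,(ps-[199.5,129.5])*7,(pt-[154.5,164.5])*7)
E
```

```text
(array([0.536 , 0.2151, 0.1071]), np.float64(0.0010905665113151788)) (array([0.4766, 0.227 , 0.1146]), np.float64(0.0011168601111091905)) 0.061025937946863944
[0.4968 0.224  1.2346 0.4473] [ 0.3711  0.1918 -0.5694  0.2653  0.5123  0.2645 -0.1571  0.3288]
0 [207.0164 320.1738] [341.4507 414.2116]
0.35 [232.7138 300.4168] [344.0346 384.0556]
0.7 [263.0904 287.0797] [349.3352 351.8012]
1.05 [294.1596 281.8772] [356.6557 321.6823]
1.4 [321.9079 285.3707] [365.0241 297.5901]
```

```bash
python3 - <<'E'
import pickle,cv2; from geo import *
P=pickle.load(open('p0.pkl','rb'));Q=pickle.load(open('p5.pkl','rb'))
def big(f,x,y,w,h,k,n): cv2.imwrite(f'pics/{n}.png',cv2.resize(f[y:y+h,x:x+w],None,fx=k,fy=k,interpolation=cv2.INTER_CUBIC))
S4=cv2.imread('pics/s4.png')
a=[P['scene']['frame'][150:200,220:265],S4[150:200,220:265]]
b=[P['top']['frame'][190:235,192:227],Q['top']['frame'][190:235,192:227]]
g=lambda f:cv2.resize(f,None,fx=8,fy=8,interpolation=cv2.INTER_CUBIC)
cv2.imwrite('pics/ma.png',np.hstack([g(x) for x in a]));cv2.imwrite('pics/mb.png',np.hstack([g(x) for x in b]))
E
```

```text
(no output)
```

View pics/ma.png

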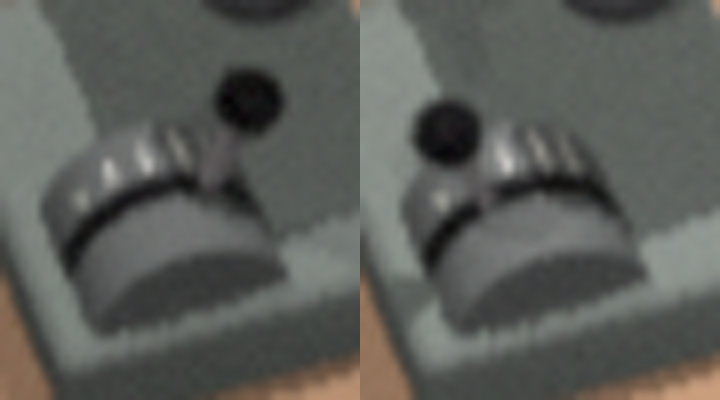

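View pics/mb.png

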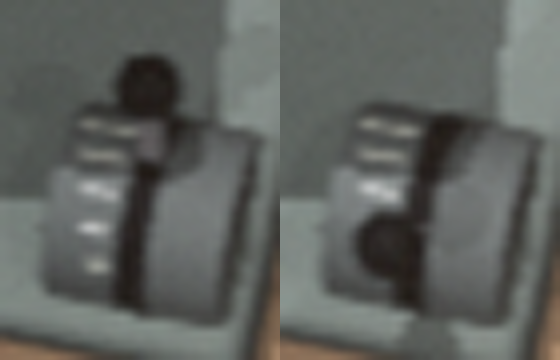

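```bash
python3 - <<'E'
import pickle; from geo import *
from scipy.optimize import least_squares
np.set_printoptions(precision=4,suppress=True)
P=pickle.load(open('p0.pkl','rb'));S=P['scene'];T=P['top']
s8=lambda x,y:(S,219.5+x/8,149.5+y/8)
t8=lambda x,y:(T,191.5+x/8,189.5+y/8)
K0=[s8(248,101),t8(149,86)];K1=[s8(86,132),t8(108,245)]
M=[[s8(81,200),t8(97,265)],[s8(109,173),t8(93,229)],[s8(144,156),t8(95,189)],[s8(179,147),t8(98,156)],[s8(206,152),t8(107,127)]]
def res(v,yaw,full=False):
    lx=np.array([np.cos(yaw),np.sin(yaw),0]);ly=np.array([-lx[1],lx[0],0])
    h=np.array([v[0],v[1],.035]);r=[]
    d=lambda a:np.sin(a-.7)*lx+np.array([0,0,np.cos(a-.7)])
    for a,K in ((v[2],K0),(v[3],K1)):
        for o in K: r+=list(proj(o[0],h+.08*d(a)+[v[6],v[7],0] if 0 else h+.08*d(a))-o[1:])
    for i,K in enumerate(M):
        X=h+.0405*d(.35*i)+ly*(v[4]+v[5]*i)
        for o in K:r+=list(proj(o[0],X)-o[1:])
    return np.array(r)
for yd in (-8,-10,-12):
    q=least_squares(res,[.498,.218,1.1,.35,.012,0],args=(np.deg2rad(yd),));print(yd,q.x,q.cost);print(q.fun.reshape(-1,2).T)
E
```

```text
-8 [0.5002 0.2225 1.176  0.3903 0.0148 0.0011] 1.9407489507355098
[[ 0.2543 -1.0477  0.6113  0.4067  0.2214 -0.4918  0.2491 -0.1157  0.0624
  -0.1156 -0.0313  0.0576  0.3986 -0.3384]
 [-0.4486 -0.0546  0.8599  0.1375  0.1694  0.0792  0.3533  0.1494  0.2083
   0.4173  0.2462  0.1243 -0.1899  0.211 ]]
-10 [0.4997 0.2227 1.179  0.3957 0.0137 0.0015] 1.1937130143442471
[[ 0.3057 -0.6849  0.4503  0.0516  0.2186 -0.4911  0.2563 -0.125   0.0863
  -0.1157  0.0092  0.0667  0.4481 -0.3393]
 [-0.1427  0.1062  0.6074  0.1141  0.1714  0.0827  0.342   0.1361  0.1968
   0.3902  0.2346  0.0834 -0.2144  0.1538]]
-12 [0.4992 0.223  1.1814 0.4013 0.0126 0.002 ] 0.9343813852845408
[[ 0.3336 -0.3342  0.3087 -0.3015  0.2053 -0.4922  0.2589 -0.1341  0.1111
  -0.1135  0.0558  0.08    0.5095 -0.3339]
 [ 0.1613  0.2859  0.3472  0.0701  0.1768  0.0971  0.333   0.1281  0.1869
   0.3633  0.2237  0.0379 -0.2392  0.0867]]
```

Emit:
carry_out --pt "0.07 -1 -0.1 0.38 -0.08 -0.02 1" --pt "0.07 -1 -0.1 0.38 -0.08 -0.02 1" --pt "0.07 -1 -0.1 0.38 -0.08 -0.02 1" --pt "0.07 -1 -0.1 0.38 -0.08 -0.02 1" --pt "0.07 -1 -0.1 0.38 -0.08 -0.02 1" --pt "0.07 -1 -0.1 0.38 -0.08 -0.02 1" --pt "0 0 0 0 0 0 1"

```text
t: 8.3
tool_pos: [0.485, -0.2754, 0.2272]
tool_rot: [-2.029, -1.641, -0.75]
contact_force: [-0.2, 0.7, -0.2]
opening: 0.0855
```

```bash
cat > tgt.py <<'E'
from look import *; from geo import *
np.set_printoptions(precision=4,suppress=True)
def pose(yaw,el,tilt=None):
    h=np.array([np.cos(yaw),np.sin(yaw),0]);z=np.array([0,0,1.])
    d=np.cos(el)*h+np.sin(el)*z; tz=np.sin(el)*h-np.cos(el)*z; ty=np.cross(tz,d)
    return d,np.column_stack([d,ty,tz])
def delta(pos,R):
    o=ctrl.get_obs();R0=cv2.Rodrigues(np.array(o['tool_rot']))[0]
    rv=cv2.Rodrigues(R@R0.T)[0].ravel()
    print('t',o['t'],'q',o['q'].round(3),'pos',o['tool_pos'],'F',o['contact_force'].round(1),'open',o['opening'])
    print('shift rows',(np.array(pos)-o['tool_pos'])/.025,'turn rows',rv/.1); return R0
E
python3 - <<'E'
from tgt import *
d,R=pose(1.362,np.deg2rad(40))
L=np.array([.508,-.1675,.1485]);g=L-.082*d;tcp=g+.0187*R[:,2]
print(d,R,'grasp tcp',tcp,'pre',tcp-.09*R[:,2])
delta(tcp-.09*R[:,2],R)
E
```

```text
[0.1588 0.7494 0.6428] [[ 0.1588  0.9783  0.1332]
 [ 0.7494 -0.2073  0.6288]
 [ 0.6428  0.     -0.766 ]] grasp tcp [ 0.4975 -0.2172  0.0815] pre [ 0.4855 -0.2738  0.1504]
t 8.3 q [-0.91   0.123  1.657  0.54   1.813 -0.69 ] pos [ 0.485  -0.2754  0.2272] F [-0.2  0.7 -0.2] open 0.08546497443962323
shift rows [ 0.0179  0.0639 -3.0698] turn rows [0.0001 0.0972 0.0523]
```

Down to the pre-grasp with the small turn, then a check picture.

Emit:
carry_out --pt "0 0 -1 0 0.1 0.05 1" --pt "0 0 -1 0 0 0 1" --pt "0.02 0.06 -1 0 0 0 1" --pt "0 0 0 0 0 0 1"

```text
t: 8.7
tool_pos: [0.4838, -0.2684, 0.1492]
tool_rot: [-2.017, -1.639, -0.733]
contact_force: [0.0, 0.8, -1.0]
opening: 0.0857
```

```bash
python3 - <<'E'
from tgt import *
d,R=pose(1.362,np.deg2rad(40))
tcp=np.array([0.4975,-0.2172,0.0815])
delta(tcp,R)
S=shot('scene','s6');T=shot('top','t6')
g=tcp-.0187*R[:,2]
for p,n,(x,y) in ((S,'s6z',(290,220)),(T,'t6z',(310,160))):
    print(n,[((proj(p,X)-[x-.5,y-.5])*5).round(0) for X in (g,g+.082*d, ctrl.get_obs()['tool_pos'])])
    cv2.imwrite(f'pics/{n}.png',cv2.resize(p['frame'][y:y+110,x:x+110],None,fx=5,fy=5,interpolation=cv2.INTER_CUBIC))
E
```

```text
t 8.7 q [-0.9    0.199  1.712  0.521  1.709 -0.748] pos [ 0.4838 -0.2684  0.1492] F [ 0.   0.8 -1. ] open 0.08569942730270426
shift rows [ 0.5498  2.0499 -2.7064] turn rows [-0.043  -0.0439 -0.0414]
s6z [array([234., 335.]), array([185., 165.]), array([294., 357.])]
t6z [array([261., 267.]), array([165., 229.]), array([352., 265.])]
```

View pics/s6z.png

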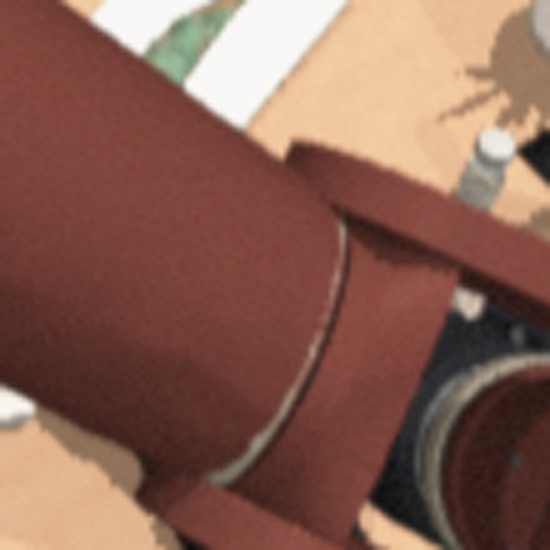

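View pics/t6z.png

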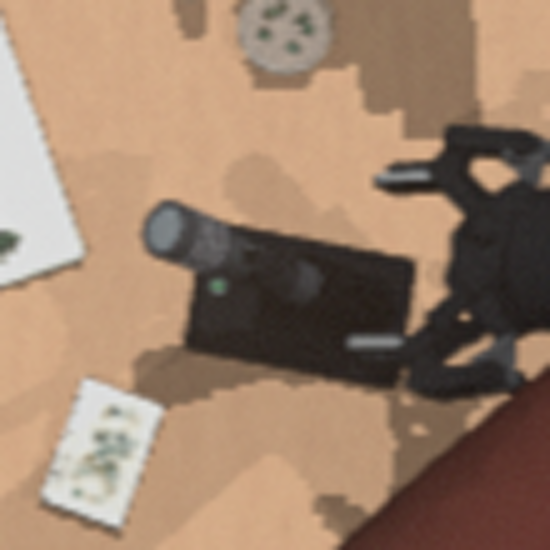

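Emit:
carry_out --pt "0.11 0.41 -0.54 -0.04 -0.04 -0.04 1" --pt "0.11 0.41 -0.54 0 0 0 1" --pt "0.11 0.41 -0.54 0 0 0 1" --pt "0.11 0.41 -0.54 0 0 0 1" --pt "0.11 0.41 -0.54 0 0 0 1" --pt "0 0 0 0 0 0 0.6" --pt "0 0 0 0 0 0 0.5" --grip_force 30

```text
t: 9.5
tool_pos: [0.499, -0.2205, 0.0859]
tool_rot: [-2.029, -1.645, -0.74]
contact_force: [0.7, -0.7, -0.3]
opening: 0.0591
```

```bash
python3 - <<'E'
from tgt import *
d,R=pose(1.362,np.deg2rad(40))
tcp=np.array([0.4975,-0.2172,0.0815])
delta(tcp,R)
T=shot('top','t7')
for p,n,(x,y) in ((T,'t7z',(310,160)),):
    cv2.imwrite(f'pics/{n}.png',cv2.resize(p['frame'][y:y+110,x:x+110],None,fx=5,fy=5,interpolation=cv2.INTER_CUBIC))
E
```

```text
t 9.5 q [-0.832  0.226  1.798  0.55   1.566 -0.755] pos [ 0.499  -0.2205  0.0859] F [ 0.7 -0.7 -0.3] open 0.05914656237740363
shift rows [-0.0597  0.1331 -0.1769] turn rows [0.0507 0.0532 0.0158]
```

View pics/t7z.png

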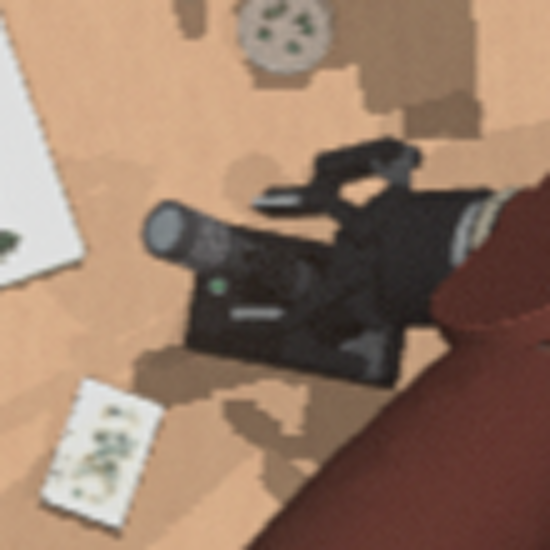

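Emit:
carry_out --pt "-0.06 0.13 -0.18 0.05 0.05 0 0.45" --pt "0 0 0 0 0 0 0.2" --pt "0 0 0 0 0 0 0" --pt "0 0 0 0 0 0 0" --pt "0 0 0 0 0 0 0" --pt "0 0 0 0 0 0 0" --pt "0 0 0 0 0 0 0" --grip_force 40

```text
t: 10.25
tool_pos: [0.4974, -0.2179, 0.0818]
tool_rot: [-2.027, -1.64, -0.738]
contact_force: [-0.6, -0.6, -0.8]
opening: 0.0237
```

Emit:
carry_out --pt "0 0 0 0 0 0 0" --pt "0.064 0.3 0.257 0 0 0 0" --pt "0.127 0.6 0.514 0 0 0 0" --pt "0.127 0.6 0.514 0 0 0 0" --pt "0.127 0.6 0.514 0 0 0 0" --pt "0.127 0.6 0.514 0 0 0 0" --pt "0.127 0.6 0.514 0 0 0 0" --pt "0 0 0.6 0 0 0 0" --pt "0 0 0.4 0 0 0 0" --pt "0 0 0 0 0 0 0" --pt "0 0 0 0 0 0 0" --grip_force 60

```text
t: 11.35
tool_pos: [0.515, -0.1359, 0.1775]
tool_rot: [-2.028, -1.639, -0.738]
contact_force: [0.1, -0.6, -1.5]
opening: 0.023
```

```bash
python3 - <<'E'
from tgt import *
d,R=pose(1.362,np.deg2rad(40))
R0=delta([.5,-.13,.2],R)
S=shot('scene','s8');T=shot('top','t8')
o=ctrl.get_obs();g=o['tool_pos']-.0187*R0[:,2]
for p,n,(x,y) in ((S,'s8z',(270,170)),(T,'t8z',(290,130))):
    print(n,[((proj(p,X)-[x-.5,y-.5])*5).round(0) for X in (g,g+.082*R0[:,0],g-.098*R0[:,0])])
    cv2.imwrite(f'pics/{n}.png',cv2.resize(p['frame'][y:y+110,x:x+110],None,fx=5,fy=5,interpolation=cv2.INTER_CUBIC))
E
```

```text
t 11.35 q [-0.709  0.025  1.847  0.602  1.635 -0.572] pos [ 0.515  -0.1359  0.1775] F [ 0.1 -0.6 -1.5] open 0.02297060702210161
shift rows [-0.6018  0.2353  0.8995] turn rows [0.0136 0.011  0.0293]
s8z [array([274., 327.]), array([224., 151.]), array([333., 536.])]
t8z [array([237., 357.]), array([129., 313.]), array([355., 405.])]
```

View pics/s8z.png

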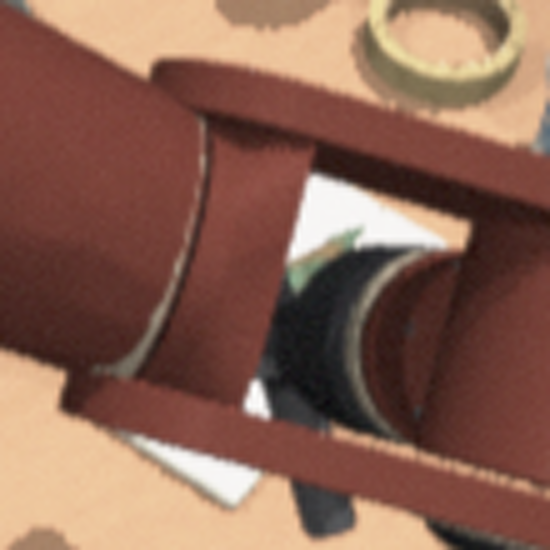

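View pics/t8z.png

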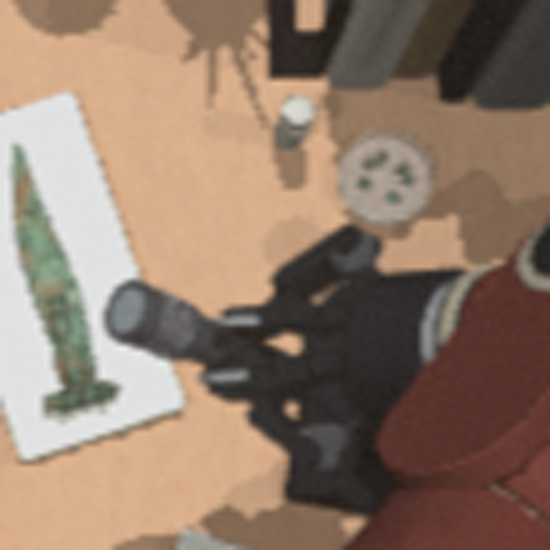

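Emit:
carry_out --pt "0.13 -0.4 0.4 -0.92 0.2 0 0" --pt "0.13 -0.4 0.4 -0.92 0.2 0 0" --pt "0.13 -0.4 0.4 -0.92 0.2 0 0" --pt "0.13 -0.4 0.3 -0.92 0.2 0 0" --pt "0.13 -0.4 0.3 -0.92 0.2 0 0" --pt "0.13 -0.4 0 -0.92 0.2 0 0" --pt "0.13 -0.4 0 -0.92 0.2 0 0" --pt "0.13 -0.4 0 -0.92 0.2 0 0" --pt "0.13 -0.4 0 -0.92 0.2 0 0" --pt "0.13 -0.4 0 -0.92 0.2 0 0" --pt "0.13 -0.4 0 -0.92 0.2 0 0" --pt "0.13 -0.4 0 -0.92 0.2 0 0"

```text
t: 12.65
tool_pos: [0.5538, -0.2555, 0.2215]
tool_rot: [2.202, 1.779, -0.49]
contact_force: [-0.2, 1.4, -1.2]
opening: 0.0231
```

```bash
python3 - <<'E'
from tgt import *
d,R=pose(1.362,np.deg2rad(-25))
B=np.array([.601,-.053,.01])
g=B-.15*d-.082*d;tcp=g+.0187*R[:,2];print('tcp tgt',tcp)
R0=delta(tcp,R)
S=shot('scene','s9');T=shot('top','t9')
o=ctrl.get_obs();g=o['tool_pos']-.0187*R0[:,2]
for p,n,(x,y) in ((S,'s9z',(270,170)),(T,'t9z',(290,130))):
    print(n,[((proj(p,X)-[x-.5,y-.5])*5).round(0) for X in (g,g+.082*R0[:,0],g-.098*R0[:,0])])
    cv2.imwrite(f'pics/{n}.png',cv2.resize(p['frame'][y:y+110,x:x+110],None,fx=5,fy=5,interpolation=cv2.INTER_CUBIC))
E
```

```text
tcp tgt [ 0.5558 -0.2664  0.0911]
t 12.65 q [-0.363  0.01   1.717 -0.44   1.37  -0.072] pos [ 0.5538 -0.2555  0.2215] F [-0.2  1.4 -1.2] open 0.023111210668483876
shift rows [ 0.0773 -0.439  -5.2161] turn rows [-0.0241 -0.0348  0.0348]
s9z [array([516., 381.]), array([417., 294.]), array([660., 508.])]
t9z [array([430., 257.]), array([283., 247.]), array([618., 270.])]
```

View pics/s9z.png

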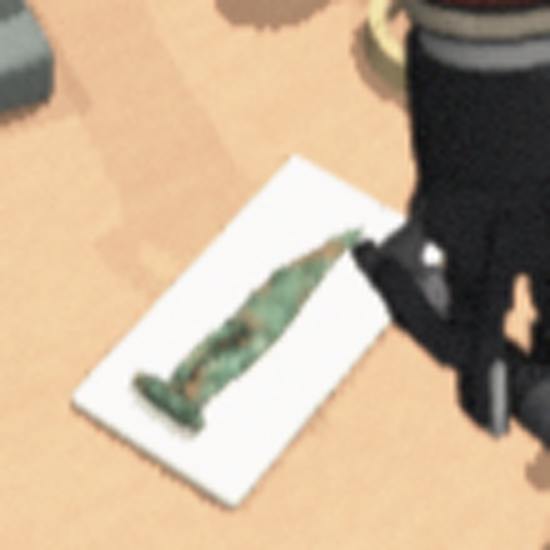

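View pics/t9z.png

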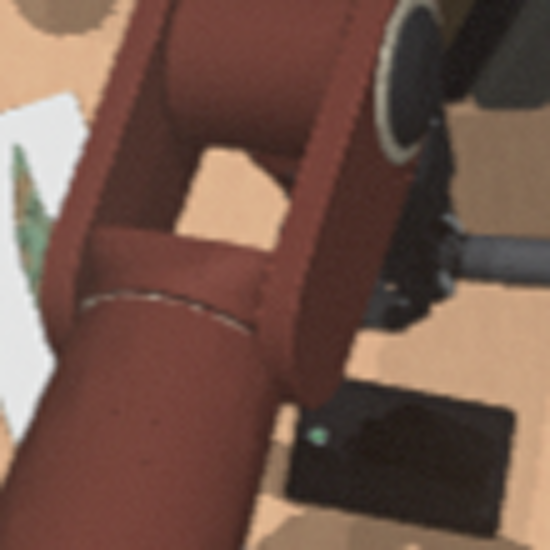

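Emit:
carry_out --pt "0.02 -0.1 -0.8 -0.02 -0.03 0.03 0" --pt "0.02 -0.1 -0.8 0 0 0 0" --pt "0.02 -0.1 -0.8 0 0 0 0" --pt "0.02 -0.1 -0.8 0 0 0 0" --pt "0 -0.04 -0.8 0 0 0 0" --pt "0 0 -0.6 0 0 0 0" --pt "0 0 -0.4 0 0 0 0" --pt "0 0 -0.2 0 0 0 0" --pt "0 0 0 0 0 0 0" --pt "0 0 0 0 0 0 0"

```text
t: 13.75
tool_pos: [0.5566, -0.2664, 0.0934]
tool_rot: [2.197, 1.779, -0.482]
contact_force: [0.2, 0.4, 0.1]
opening: 0.0229
```

```bash
python3 - <<'E'
from tgt import *
d,R=pose(1.362,np.deg2rad(-25))
tcp=np.array([ 0.5558,-0.2664,0.0911])
R0=delta(tcp,R)
S=shot('scene','s10');T=shot('top','t10')
o=ctrl.get_obs();g=o['tool_pos']-.0187*R0[:,2]
print('dq',o['dq'].round(3),'el',np.rad2deg(np.arcsin(R0[2,0])))
for p,n,(x,y) in ((S,'s10z',(270,190)),(T,'t10z',(290,130))):
    print(n,[((proj(p,X)-[x-.5,y-.5])*5).round(0) for X in (g,g+.082*R0[:,0],g-.098*R0[:,0],g+.232*R0[:,0])])
    cv2.imwrite(f'pics/{n}.png',cv2.resize(p['frame'][y:y+120,x:x+140],None,fx=5,fy=5,interpolation=cv2.INTER_CUBIC))
E
```

```text
t 13.75 q [-0.379  0.148  1.798 -0.469  1.158  0.013] pos [ 0.5566 -0.2664  0.0934] F [0.2 0.4 0.1] open 0.022947894003552054
shift rows [-0.0338  0.0009 -0.0932] turn rows [-0.021  0.029 -0.001]
dq [ 0.002 -0.001  0.     0.002 -0.001 -0.   ] el -24.847979203253622
s10z [array([487., 450.]), array([399., 358.]), array([612., 579.]), array([267., 221.])]
t10z [array([411., 305.]), array([278., 295.]), array([581., 318.]), array([ 53., 277.])]
```

View pics/s10z.png

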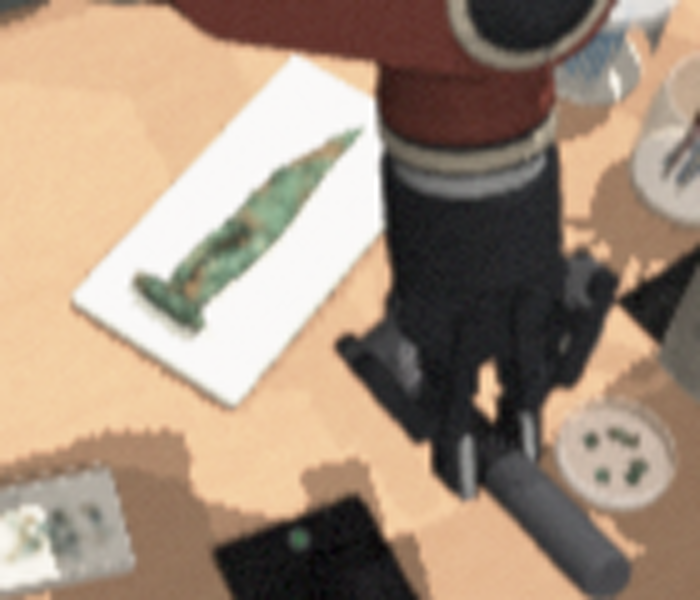

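View pics/t10z.png

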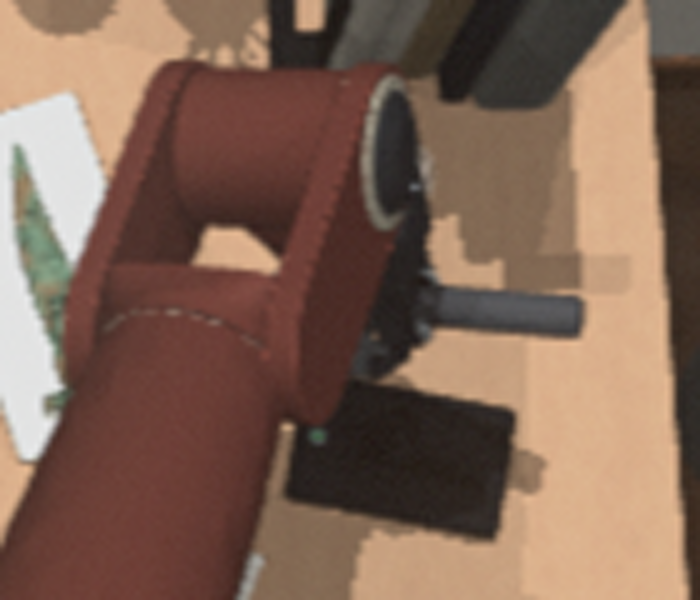

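Emit:
carry_out --pt "0 0 0 0 0 0 0" --pt "0 0 0 0 0 0 0" --pt "0 0 0 0 0 0 0" --pt "0 0 0 0 0 0 0" --pt "0 0 0 0 0 0 0"

```text
t: 14.35
tool_pos: [0.556, -0.2662, 0.0925]
tool_rot: [2.198, 1.78, -0.483]
contact_force: [-0.1, -0.5, -1.3]
opening: 0.0232
```

```bash
python3 - <<'E'
from tgt import *
o=ctrl.get_obs();print(o['t'],o['tool_pos'],np.abs(o['dq']).max(),o['opening'],o['contact_force'])
f=cv2.imread('pics/s10.png')
cv2.imwrite('pics/s10l.png',cv2.resize(f[150:200,220:265],None,fx=8,fy=8,interpolation=cv2.INTER_CUBIC))
cv2.imwrite('pics/s10f.png',f)
E
```

```text
14.35 [ 0.556  -0.2662  0.0925] 0.0017218085751137587 0.023188274563599648 [-0.0952 -0.4684 -1.2708]
```

View pics/s10l.png

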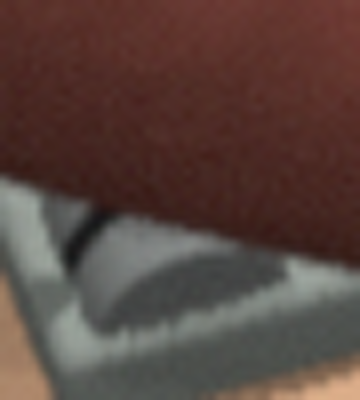

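View pics/s10f.png

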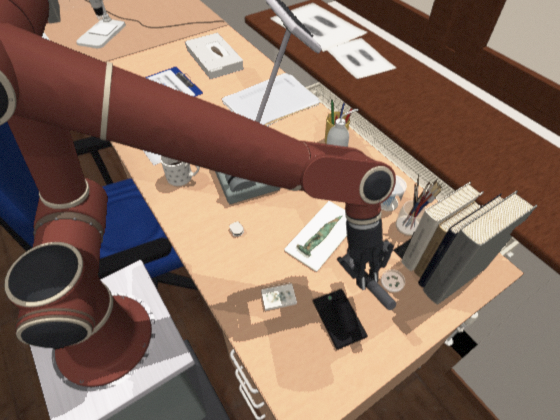

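```bash
python3 - <<'E'
import cv2,numpy as np
g=lambda n:cv2.resize(cv2.imread(f'pics/{n}.png')[190:235,192:227],None,fx=8,fy=8,interpolation=cv2.INTER_CUBIC)
cv2.imwrite('pics/tl.png',np.hstack([g('t5'),g('t10')]))
E
```

```text
(no output)
```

View pics/tl.png

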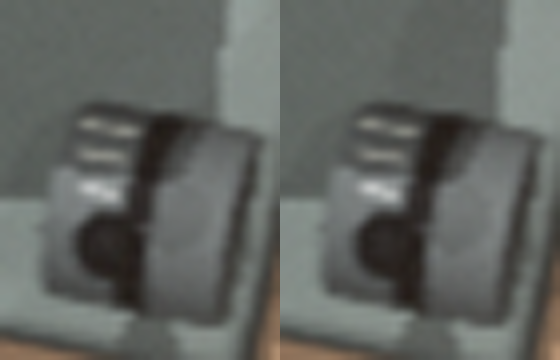

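The lever hasn't moved: its knob is at (108, 245) in both crops. The torch is steady and aimed, so I'm handing in.

```bash
python3 -c "
from station import ctrl
print(ctrl.finish_job())"
```

```text
the job is handed in; nothing more can be done
None
```

I dimmed the lamp, drew the torch out, turned it over and aimed it at the brooch. I handed the job in at about 14.4 s with the torch still held in the air. The hand-in gave no verdict.

- **Lever:** I caged the knob between the fingers and pulled it back to the first mark above off. A fit to both pictures gives about 0.39 to 0.40 rad. The finger position at the end of the push suggests about 0.36. Both are within 0.24 to 0.46, but they disagree slightly. A first, rougher fit gave 0.45, close to the upper limit, and I set it aside because it did not match the white marks. The last top view shows the knob where I left it. The arm hid the knob in the last scene view.
- **Torch:** I gripped the bare barrel at 60 N. The last checks gave:
  - The torch slants 24.8° below level.
  - The lens is about 15 cm from the brooch and about 75 mm above the desk.
  - The beam axis passes within roughly 5 mm of the brooch's middle.
  - The joints were still, and the wrist force was about 1 N.
  - The tail end appeared where predicted in both views, to within about 2 pixels, so I saw no sign of slip in the grip. The arm or gripper hid the lens itself in both views.
- **Everything else:** The brooch looked undisturbed, and so did the other things I could see in the last scene picture. I did not measure their shifts, and the vial was not visible there.

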